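Push the sample box home down the loader lane

TASK

Push the closed sample box standing on the loader's deck in through the lane's open mouth and down between the two guide rails until it is fully home, flush against the end stop. The rails are the loader's safety edges and trip when touched, so neither the box nor the robot may touch either rail. Work with the fingertips or the outside of the fingers only: do not grip, lift or tip the box, leave the other things where they stand, and finish with the hand clear.

Things in the scene. Friction and masses are not known exactly. Their poses are not given: they have to be found in the camera images.
- sample_box: closed square sample box, white lid on grey: 90 x 90 mm, 48 mm high, about 0.35 kg, loose, slides flat on the deck. Origin: centre of its underside; at the start its x axis points roughly down the lane. It then stands on the deck's apron, wholly outside the lane's mouth, up to 35 mm off the lane's centre line to either side and turned by up to 0.3 rad.
- lane: loader: fixed flat grey deck 345 x 200 mm, top 15 mm above the worktop; bare apron 160 mm long, then the lane between two rails, closed by an end stop 32 mm high. Origin: on the deck's top, centre of the lane's open mouth; x runs down the lane (to the robot's left), y towards the near rail, z up. Lane 110 mm wide (10 mm each side of a centred box), 165 mm long; box home: centre at lane x = 120 mm.
- rail_near: guide rail nearer to the robot: straight aluminium bar 165 mm long, 10 mm wide, 16 mm high above the deck, from lane y = +55 to +65 mm. Same origin and axes as the lane (not the bar's own middle). Must not be touched.
- rail_far: guide rail farther from the robot: the same bar from lane y = -55 to -65 mm. Same origin and axes as the lane. Must not be touched. Behind the deck, 0 to 60 mm from it, stands a fixed black instrument up to 104 mm high, its front at world x = 0.61 m.
- lane_end (a point): centre of the end stop's inner face, at the deck's top, 165 mm from the mouth; same axes as the lane.
- vial_a: small sample vial with black cap, 14 mm across, 32 mm high, standing on the deck outside the near rail. Origin: centre of its underside.
- vial_b: slightly larger sample vial with black cap, 18 mm across, 34 mm high, standing on the deck outside the near rail. Origin: centre of its underside.
- vial_c: small sample vial with black cap, 14 mm across, 32 mm high, standing on the deck outside the far rail. Origin: centre of its underside.
- beaker: small glass beaker, 49 mm across, 56 mm high, on the worktop to the right of the deck. Origin: centre of its underside.
- stopper: white plastic cone stopper, 30 mm across, 30 mm high, on the worktop behind and to the right of the deck. Origin: centre of its underside.
- jar: screw-lid jar with black lid, 68 mm across, 106 mm high, on the worktop to the left, beyond the end stop. Origin: centre of its underside. Farther left the hood's tall side post rises at the worktop's front edge (world x 0.34 to 0.41, y 0.33 to 0.43 m): keep the arm clear of it.

How it is judged (in metres and radians):
On the way:
1. the box is half its length inside the lane, between the rails (x of sample_box in the frame of lane above 0 m and y of sample_box in the frame of lane between -0.01 and 0.01 m), for 0.1 s.
At the end, for the whole second after the job is handed in: The box rests flat on the deck inside the lane, its front within 5 mm of the end stop and turned less than 0.07 rad (4 degrees) from the lane, within 10 mm of the centre line, at rest, the hand clear of it (x of sample_box in the frame of lane between 0.115 and 0.124 m and y of sample_box in the frame of lane between -0.01 and 0.01 m and (angle between the x axis of sample_box and the x axis of lane, either way round below 0.07 rad or angle between the y axis of sample_box and the x axis of lane, either way round below 0.07 rad) and angle between sample_box's own z axis and vertical below 0.03 rad and z of sample_box in the frame of lane between -0.004 and 0.004 m and linear speed of sample_box below 0.01 m/s); the robot touches nothing.
It fails at once if the box touches a rail (contact force between sample_box and rail_near above 0.1 N or contact force between sample_box and rail_far above 0.1 N).
It fails at once if the robot touches a rail (contact force between any of the fingers, the arm and rail_near above 0.3 N or contact force between any of the fingers, the arm and rail_far above 0.3 N).
It fails at once if the box is lifted (by more than 6 mm) or tipped (by more than 0.12 rad) (z of sample_box in the frame of lane above 0.006 m or angle between sample_box's own z axis and vertical above 0.12 rad).
It fails at once if another thing is moved by more than 15 mm or knocked over (distance of any of vial_a, vial_b, beaker, stopper, jar, vial_c from where it was at the start of the episode above 0.015 m or angle between any of vial_a, vial_b, beaker, stopper, jar, vial_c's own z axis and vertical above 0.5 rad).
It also fails if it takes over 72 s, if anything falls off the work surface, if the arm or the gripper's body presses on something with over 40 N, if the wrist force passes 120 N, or if a joint passes its speed limit or range.

ROBOT

A 6-joint arm with a two-finger parallel gripper is mounted at the origin on a cart in front of the work surface, level with it; the furniture and walls round the work are solid. World frame = base frame: x ahead of the robot, y to its left, z up, the work surface at z = 0. Lengths are in mm, angles in rad, forces in N, time in s.
With the tool pointing down it reaches from about 225 to 875 mm from the base axis. Payload 3.4 kg.
Tool frame: the origin (TCP) lies at the very end of the fingers, on their centre line; the grasp point (between the pads) lies 19 mm behind it; z points along the fingers, y is the line along which they close (so a half turn about z gives the same grasp; the last joint's range is limited). The gripper opens to 85 mm and grips with 20 to 120 N. Pads are 22 mm wide; open, the fingers measure 114 mm over their backs; the gripper's body (76 mm by 85 mm) begins 54 mm behind the grasp point. The pads swing forward as they close: fully open they stand 13 mm farther back than shut.
Start: joints at [-1.364, 0.276, 1.505, -0, 1.361, -0.121], TCP at [185.127, -544.418, 231.328] pointing down, gripper open.
Joint ranges: [-2.89, 2.89], [-0.75, 2.08], [0.22, 2.7], [-1.18, 4.32], [0.11, 2.71], [-2.7, 2.7]. Speed limits (rad/s): [2.57, 2.57, 3.14, 3.14, 3.14, 3.14].

INTERFACE

Orientations are given as a rotation vector (axis times angle).
In Python, from station import * gives the robot as it stands.
- The arm moves only by the shell command python3 -m creep 'ROWS' [OPENING]. ROWS is JSON, one flat list of numbers, 6 for each row, row after row: the shift along the tool's x, y, z in m, then the turn, a rotation vector about the tool's x, y, z in rad. A call has 1 to 10 rows; each row shifts and turns the commanded pose from where the row before left it, along the tool's axes as they then stand; what a row does not reach is not made up. A row lasts 1/12 s, in which the tool goes at most 41.7 mm and 7.16 degrees, less where a joint would pass 70% of its speed; a pose out of reach is approached as far as the arm can. A call with a gripper value outside its range is refused whole. OPENING is the closure in counts, from 0 (fully open) to 255 (shut), set as the call begins (- or left out, the last holds). The fingers move at their own pace and stop on an object; the grip force is fixed at half the most. Time passes only in rows, so rows that do not move let the fingers close. It gives the time, the measured TCP pose, the force, the opening and the grip force at its end, in the units of the state.
- read_state(): the state, without advancing time (a new reading comes with each control period).
- grab_frame(name): name is "scene" or "top" or "wrist"; returns the picture (480x640x3 uint8, red, green, blue); there is no depth.
- camera_model(name): a dict with "intrinsics" (3x3 intrinsics, pixels), "cam_to_world" (4x4, takes a point from camera to world coordinates). Camera axes: x right, y down, z forward; pixel columns grow to the right and rows downward; lengths in mm; the calibration is good to about 2 mm. A picture is of the moment at which its call begins: read the wrist's pose just before it. camera_model takes no time and is no camera call; for the wrist camera it gives the pose at the moment of the call.
- finish_job(): hands the job in; it is judged then, once.
The state is a dict: "time_s": time; "joints": joint angles; "qd": joint speeds; "tau": joint torques, N m; "tool_pos": TCP position; "orientation": TCP orientation; "contact_force": force on the tool from outside, world axes, zero at the start; "moment": the same for the moment, N m; "gripper_width": finger opening in mm; "grip_force": force on a finger pad.
Only numpy, scipy, OpenCV 4.12 (cv2) and the standard library are available. Lean on these libraries where they do the work, as an engineer would, in place of code of your own. Each camera call takes 0.05 s, during which the arm holds its last target. There are 200 camera calls.

## Working session

There is one attempt and no reset: what is moved stays moved. The work goes in short steps, Python scripts to look and compute and a shell command to move; the robot and the scene stay as the last step left them, time stands still between calls to the robot, and variables do not carry over. Pictures are saved under pics/ and viewed, at most 13 in all, crops included, and the job is handed in when it is done.

```bash
mkdir -p pics; ls; python3 - <<'E'
from station import *
import cv2,numpy as np
np.set_printoptions(precision=4,suppress=True)
s=read_state();print({k:s[k] for k in("time_s","tool_pos","orientation","gripper_width","contact_force")})
for n in("scene","top","wrist"):
    m=camera_model(n);print(n,np.array(m["intrinsics"]).tolist(),np.array(m["cam_to_world"]))
    if n!="wrist": cv2.imwrite(f"pics/{n}0.png",grab_frame(n)[:,:,::-1])
E
```

```text
pics
{'time_s': 0.0, 'tool_pos': array([ 185.0371, -543.8719,  230.4457]), 'orientation': array([-3.0977, -0.5124,  0.0001]), 'gripper_width': 85.12783368115352, 'contact_force': array([-0.304 ,  0.0067,  0.7491])}
scene [[493.4620887592249, 0.0, 319.37365843255225], [0.0, 493.4620887592249, 231.30816073111544], [0.0, 0.0, 1.0]] [[   0.8467   -0.3627    0.3894  128.3195]
 [  -0.5321   -0.5705    0.6256 -833.1719]
 [  -0.0047   -0.7369   -0.676   713.6896]
 [   0.        0.        0.        1.    ]]
top [[469.7104921697804, 0.0, 316.26319737034856], [0.0, 469.7104921697804, 243.64203738233235], [0.0, 0.0, 1.0]] [[   0.0164   -0.9952    0.0966  387.2979]
 [  -0.9998   -0.0154    0.0116 -222.1239]
 [  -0.0101   -0.0968   -0.9953 1261.7774]
 [   0.        0.        0.        1.    ]]
wrist [[360.21793070490884, 0.0, 318.28271343109924], [0.0, 360.21793070490884, 235.4012688011091], [0.0, 0.0, 1.0]] [[   0.3223   -0.9013   -0.2896  259.0165]
 [  -0.9466   -0.3074   -0.0968 -518.8457]
 [  -0.0018    0.3053   -0.9523  373.403 ]
 [   0.        0.        0.        1.    ]]
```

View pics/top0.png

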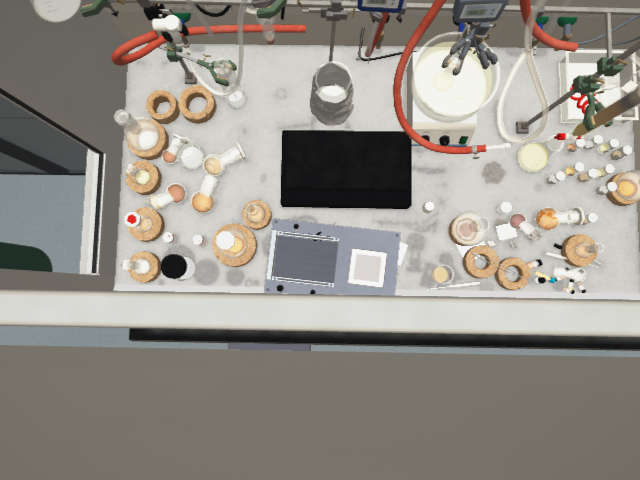

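View pics/scene0.png

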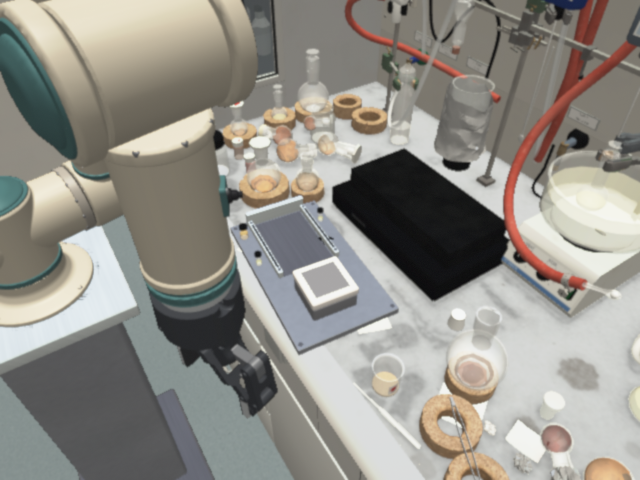

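The top view shows the deck at about (265–398, 220–298), the rails from (272,234) to (338,237) and (270,285) to (336,288), and the white box at (350–386, 250–286). I'll enlarge the crop to measure it.

```bash
cat > h.py <<'E'
from station import *
import cv2,numpy as np
np.set_printoptions(precision=4,suppress=True)
def unproj(m,px,z):
    K=np.array(m["intrinsics"]);T=np.array(m["cam_to_world"])
    px=np.atleast_2d(np.float64(px));d=(np.c_[px,np.ones(len(px))]@np.linalg.inv(K).T)@T[:3,:3].T
    o=T[:3,3];return o+d*((z-o[2])/d[:,2])[:,None]
def proj(m,P):
    K=np.array(m["intrinsics"]);T=np.array(m["cam_to_world"])
    p=(np.atleast_2d(P)-T[:3,3])@T[:3,:3]@K.T;return p[:,:2]/p[:,2:]
E
python3 - <<'E'
from h import *
im=cv2.imread("pics/top0.png")[212:304,255:405]
cv2.imwrite("pics/top0c.png",cv2.resize(im,None,fx=5,fy=5,interpolation=cv2.INTER_CUBIC))
E
```

```text
(no output)
```

View pics/top0c.png

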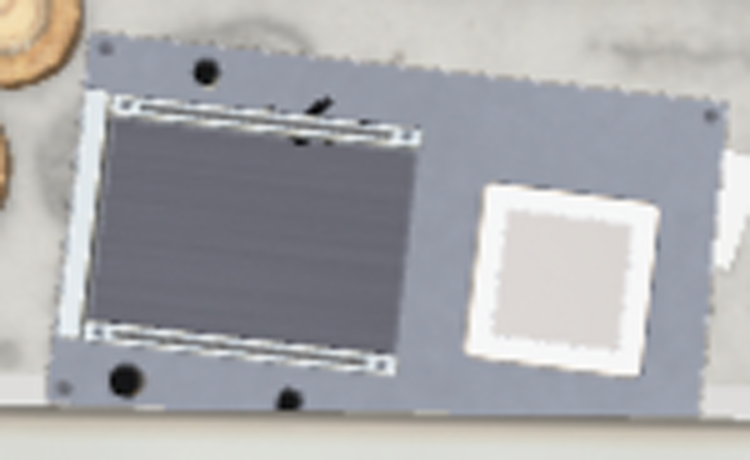

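```bash
python3 - <<'E'
from h import *
m=camera_model("top")
f=lambda p:np.array(p)/5.+[254.9+0,211.9]
R=unproj(m,f([[115,95],[421,130],[394,374],[86,338]]),31)
B=unproj(m,f([[487,184],[659,207],[640,376],[466,352]]),63)
print(R,B)
mo=(R[1]+R[2])/2; en=(R[0]+R[3])/2; u=(en-mo)[:2]; L=np.linalg.norm(u);u/=L; v=np.array([-u[1],u[0]])
print("mouth",mo,"len",L,"width",np.linalg.norm(R[1]-R[2]),"lane angle",np.arctan2(u[1],u[0]))
c=B.mean(0);e=(B[0]-B[1]+B[3]-B[2])[:2]
print("box",c,np.linalg.norm(e)/2,"lane xy",(c-mo)[:2]@u,(c-mo)[:2]@v,"yaw rel",np.arctan2(e[1],e[0])-np.arctan2(u[1],u[0]))
E
```

```text
[[ 539.0739 -105.841    31.    ]
 [ 522.9459 -267.656    31.    ]
 [ 394.6879 -255.0769   31.    ]
 [ 410.8075  -93.7729   31.    ]] [[ 492.1298 -300.5665   63.    ]
 [ 481.6974 -388.5021   63.    ]
 [ 395.5267 -379.0384   63.    ]
 [ 406.2329 -290.6689   63.    ]]
mouth [ 458.8169 -261.3664   31.    ] len 162.3620820436729 width 128.87333623812117 lane angle 1.4713247090755892
box [ 443.8967 -339.694    63.    ] 88.78390844361023 lane xy -79.42203110154408 7.067951728352435 yaw rel -0.019856335304915484
```

The box is nearly aligned: lane y about +7 mm, yaw about -0.02. Next I turn the hand to the lane's direction, move in above and behind the box, and take a close look.

```bash
python3 -m creep '[0,0,0,0,0,-0.114,0,0,0,0,0,-0.114,0,0,0,0,0,-0.114,0,0,0,0,0,-0.114,0,0,0,0,0,-0.114,0,0,0,0,0,-0.114,0,0,0,0,0,-0.114,0,0,0,0,0,-0.114,0,0,0,0,0,-0.114,0,0,0,0,0,-0.117]' 
python3 -m creep '[0.0136,0.0305,0,0,0,0,0.0136,0.0305,0,0,0,0,0.0136,0.0305,0,0,0,0,0.0136,0.0305,0,0,0,0,0.0136,0.0305,0,0,0,0,0.0136,0.0305,0,0,0,0,0.0136,0.0305,0,0,0,0,0.0136,0.0305,0,0,0,0,0,0,0,0,0,0,0,0,0,0,0,0]' 150
python3 - <<'E'
from h import *
s=read_state();print(s["time_s"],s["tool_pos"],s["orientation"],s["gripper_width"])
m=camera_model("wrist");im=grab_frame("wrist")
np.savez("w1.npz",K=m["intrinsics"],T=m["cam_to_world"])
cv2.imwrite("pics/w1.png",im[:,:,::-1])
E
```

```text
time_s: 0.93
tool_pos: [185.1, -544.1, 230.8]
orientation: [-2.323, -2.114, -0.001]
contact_force: [0.1, -0.6, 0.3]
gripper_width: 86.1
grip_force: 0.0
time_s: 1.77
tool_pos: [440.1, -459.4, 230.4]
orientation: [-2.325, -2.11, 0.0]
contact_force: [0.1, 0.2, 0.2]
gripper_width: 35.6
grip_force: 0.0
1.7667 [ 440.1041 -459.4246  230.4112] [-2.3253 -2.1104  0.0001] 35.60825084021793
```

View pics/w1.png

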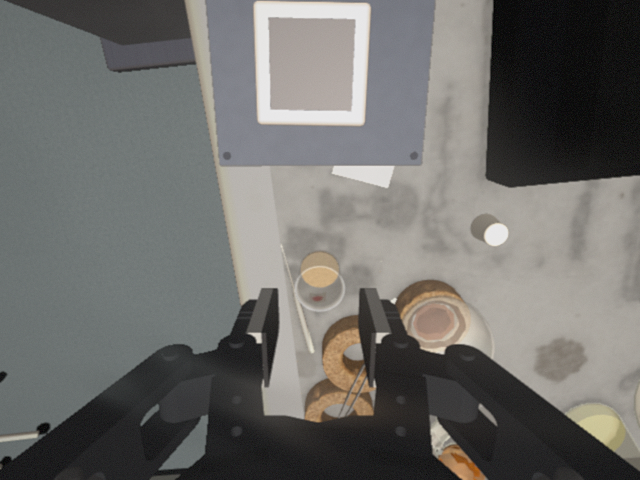

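The wrist view shows the box's lid at (255–370, 0–125) and the deck's right edge at row 165. The mouth is still out of view, so I move 170 mm forward at this height.

```bash
python3 -m creep '[0.034,0,0,0,0,0,0.034,0,0,0,0,0,0.034,0,0,0,0,0,0.034,0,0,0,0,0,0.034,0,0,0,0,0,0,0,0,0,0,0,0,0,0,0,0,0]' 150
python3 - <<'E'
from h import *
s=read_state();print(s["time_s"],s["tool_pos"],s["orientation"],s["gripper_width"])
m=camera_model("wrist");im=grab_frame("wrist")
np.savez("w2.npz",intrinsics=m["intrinsics"],cam_to_world=m["cam_to_world"])
cv2.imwrite("pics/w2.png",im[:,:,::-1])
E
```

```text
time_s: 2.4
tool_pos: [454.6, -290.6, 231.7]
orientation: [2.328, 2.109, -0.001]
contact_force: [0.3, -0.2, 0.4]
gripper_width: 35.2
grip_force: 0.0
2.4 [ 454.5726 -290.5927  231.7123] [ 2.3284  2.1085 -0.0011] 35.16692055017386
```

View pics/w2.png

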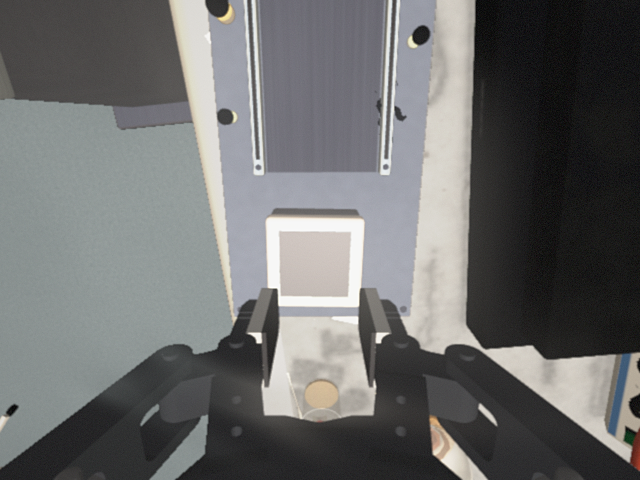

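The lane mouth is at row 174, with rail ends at x 253–264 and 380–392. The lid spans (267–364, 217–306), partly beside the fingers. I'll enlarge it to measure.

```bash
python3 - <<'E'
from h import *
im=cv2.imread("pics/w2.png")[120:320,240:405]
cv2.imwrite("pics/w2c.png",cv2.resize(im,None,fx=3,fy=3,interpolation=cv2.INTER_CUBIC)[:600])
E
```

```text
(no output)
```

View pics/w2c.png

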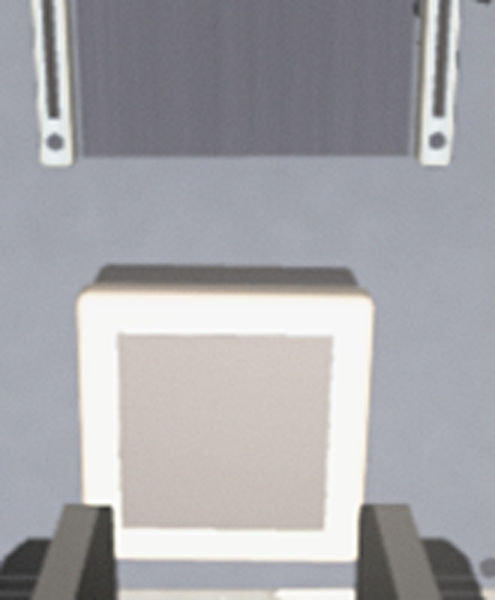

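```bash
cat >> h.py <<'E'
def lanefit(mo,u,P):
    v=np.array([-u[1],u[0]]);d=np.atleast_2d(P)[:,:2]-mo;return np.c_[d@u,d@v]
E
python3 - <<'E'
from h import *
m=dict(np.load("w2.npz"))
f=lambda p:(np.array(p)+.5)/3+[239.5,119.5]
R=unproj(m,f([[40,163],[71,163],[420,163],[451,163],[33,0],[461,0]]),31)
B=unproj(m,f([[79,296],[374,298],[363,500],[84,500],[118,335],[333,335],[323,528],[122,528]]),63)
rear=unproj(m,f([[118,559],[355,559]]),63)
mo=(R[0]+R[3])[:2]/2; fa=(R[4]+R[5])[:2]/2
u=fa-mo;u/=np.linalg.norm(u);v=np.array([-u[1],u[0]])
print("mouth",mo,"ang",np.arctan2(u[1],u[0]),"perp to mouth",np.arctan2(*( (R[0]-R[3])[:2])[::-1])-np.pi/2)
for a in (np.arctan2(u[1],u[0]),1.4713):
    u=np.array([np.cos(a),np.sin(a)])
    print(a);print(lanefit(mo,u,R),"\n",lanefit(mo,u,B),"\n",lanefit(mo,u,rear))
E
```

```text
mouth [ 460.3306 -261.7958] ang 1.465629901533401 perp to mouth 1.4721475998466476
1.465629901533401
[[ -0.424   65.0511]
 [ -0.36    55.2377]
 [  0.36   -55.2383]
 [  0.424  -65.0511]
 [ 48.7052  64.7627]
 [ 49.5479 -64.7627]] 
 [[ -35.2415   49.606 ]
 [ -35.2845  -38.408 ]
 [-101.6328  -37.9474]
 [-102.2122   50.5605]
 [ -47.3432   38.3011]
 [ -46.9195  -26.5659]
 [-111.5757  -25.5661]
 [-111.997    38.7594]] 
 [[-123.1307   40.3386]
 [-122.6289  -36.2546]]
1.4713
[[ -0.0551  65.0524]
 [ -0.0468  55.2389]
 [  0.0468 -55.2395]
 [  0.0551 -65.0524]
 [ 49.0717  64.4855]
 [ 49.1799 -65.0426]] 
 [[ -34.9597   49.8051]
 [ -35.5017  -38.2074]
 [-101.8463  -37.3705]
 [-101.9239   51.1392]
 [ -47.1252   38.569 ]
 [ -47.0694  -26.2995]
 [-111.7189  -24.933 ]
 [-111.7754   39.3938]] 
 [[-122.9      41.0362]
 [-122.8324  -35.5587]]
```

Measured: box centre at lane (-79, +6), yaw about -0.012. I'll nudge it about 6 mm away from the robot with the outside of the closed fingers on its near side, level with its centre. First I go beside it and down.

```bash
python3 -m creep '[-0.0125,-0.022,0,0,0,0,-0.0125,-0.022,0,0,0,0,-0.0125,-0.022,0,0,0,0,-0.0125,-0.022,0,0,0,0,0,0,0,0,0,0]' 255
python3 -m creep '[0,0,0.024,0,0,0,0,0,0.024,0,0,0,0,0,0.024,0,0,0,0,0,0.024,0,0,0,0,0,0.024,0,0,0,0,0,0.024,0,0,0,0,0,0.024,0,0,0,0,0,0.022,0,0,0,0,0,0,0,0,0,0,0,0,0,0,0]'
python3 -m creep '[0,0.004,0,0,0,0,0,0.004,0,0,0,0,0,0.004,0,0,0,0,0,0.002,0,0,0,0,0,0,0,0,0,0,0,0,0,0,0,0]'
python3 - <<'E'
from h import *
s=read_state();print(s["time_s"],s["tool_pos"],lanefit(np.array([460.3,-261.8]),np.array([np.cos(1.471),np.sin(1.471)]),s["tool_pos"]),s["orientation"],s["contact_force"])
m=camera_model("wrist");im=grab_frame("wrist")
np.savez("w3.npz",intrinsics=m["intrinsics"],cam_to_world=m["cam_to_world"])
cv2.imwrite("pics/w3.png",im[:,:,::-1])
E
```

```text
time_s: 2.87
tool_pos: [358.8, -335.4, 231.2]
orientation: [-2.334, -2.101, 0.006]
contact_force: [0.4, -0.0, -0.1]
gripper_width: -0.1
grip_force: 0.0
time_s: 3.7
tool_pos: [362.5, -332.8, 40.5]
orientation: [-2.329, -2.104, 0.0]
contact_force: [-0.4, 0.3, 0.3]
gripper_width: -0.4
grip_force: 0.0
time_s: 4.2
tool_pos: [377.5, -333.8, 41.8]
orientation: [2.328, 2.108, -0.0]
contact_force: [-1.1, -0.1, 0.5]
gripper_width: -0.2
grip_force: 0.0
4.2 [ 377.5116 -333.8353   41.7838] [[-79.9252  75.1996]] [ 2.3284  2.1076 -0.0002] [-1.1309 -0.0686  0.465 ]
```

View pics/w3.png

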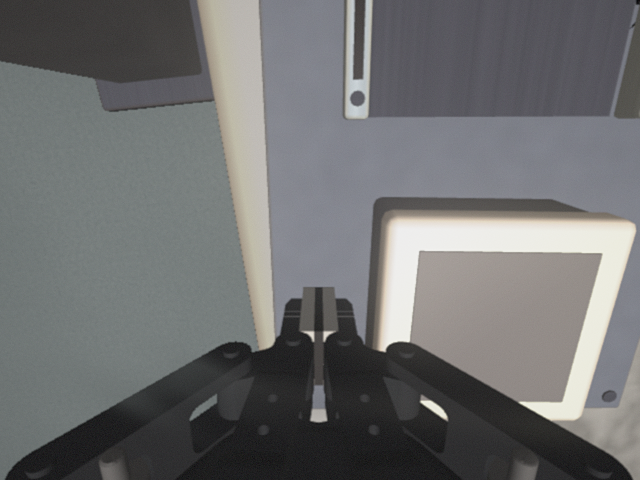

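The view shows the closed fingers at (285–352, 290–345) left of the box, whose lid edge is at x≈383; the path is clear. I advance to contact.

```bash
python3 -m creep '[0,0.003,0,0,0,0,0,0.003,0,0,0,0,0,0.002,0,0,0,0,0,0,0,0,0,0]' | egrep 'pos|force'
python3 -m creep '[0,0.001,0,0,0,0,0,0.001,0,0,0,0,0,0,0,0,0,0]'| egrep 'pos|force'
python3 -m creep '[0,0.001,0,0,0,0,0,0.001,0,0,0,0,0,0,0,0,0,0]'| egrep 'pos|force'
python3 -m creep '[0,0.001,0,0,0,0,0,0.001,0,0,0,0,0,0,0,0,0,0]'| egrep 'pos|force'
```

```text
tool_pos: [385.7, -334.8, 41.3]
contact_force: [0.1, 0.3, 0.3]
grip_force: 0.0
tool_pos: [387.1, -334.7, 41.2]
contact_force: [0.4, 0.6, 0.8]
grip_force: 0.0
tool_pos: [388.4, -334.6, 41.2]
contact_force: [-3.4, -0.8, 1.7]
grip_force: 1.5
tool_pos: [391.3, -335.1, 41.2]
contact_force: [-3.0, 0.2, -0.5]
grip_force: 1.0
```

Contact came at the expected spot. The box has moved about 3.5 mm, so I push 2 mm more, then back off and look.

```bash
python3 -m creep '[0,0.001,0,0,0,0,0,0.001,0,0,0,0,0,0,0,0,0,0]'| egrep 'pos|force'
python3 -m creep '[0,-0.006,0,0,0,0,0,-0.008,0,0,0,0,0,-0.01,0,0,0,0,0,0,-0.03,0,0,0,0,0,-0.03,0,0,0,0,0,-0.04,0,0,0,-0.02,0.02,-0.04,0,0,0,-0.02,0.025,-0.04,0,0,0,-0.02,0.025,-0.01,0,0,0,0,0,0,0,0,0]'| egrep 'pos|force'
python3 - <<'E'
from h import *
s=read_state();print(s["time_s"],s["tool_pos"],lanefit(np.array([460.3,-261.8]),np.array([np.cos(1.471),np.sin(1.471)]),s["tool_pos"]),s["orientation"],s["contact_force"])
m=camera_model("wrist");im=grab_frame("wrist")
np.savez("w4.npz",intrinsics=m["intrinsics"],cam_to_world=m["cam_to_world"])
cv2.imwrite("pics/w4.png",im[:,:,::-1])
im=im[60:260,230:430,::-1];cv2.imwrite("pics/w4c.png",cv2.resize(im,None,fx=3,fy=3,interpolation=cv2.INTER_CUBIC)[:600])
E
```

```text
tool_pos: [393.4, -335.4, 41.2]
contact_force: [-1.2, 1.2, -1.1]
grip_force: 0.7
tool_pos: [430.3, -398.2, 222.0]
contact_force: [0.2, -0.8, 0.6]
grip_force: 0.0
6.4167 [ 430.3434 -398.2314  221.9924] [[-138.7372   16.2148]] [ 2.3197  2.0971 -0.0001] [ 0.1533 -0.7513  0.5925]
```

View pics/w4c.png

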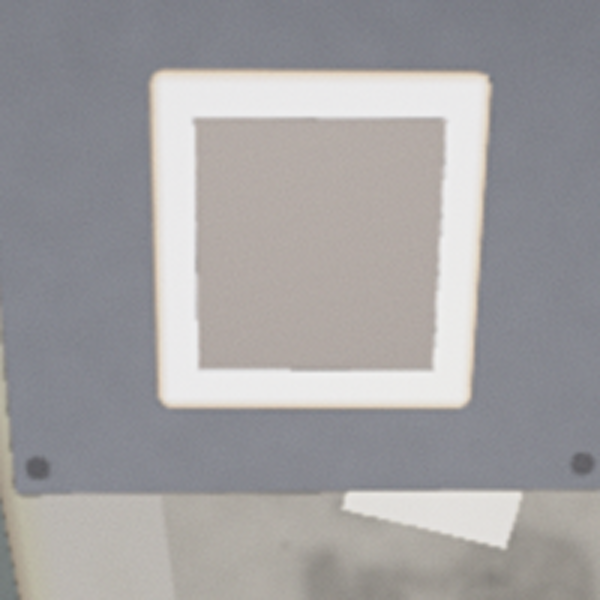

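```bash
python3 - <<'E'
from h import *
m=dict(np.load("w4.npz"))
f=lambda p:(np.array(p)+.5)/3+[229.5,59.5]
a=1.4712;u=np.array([np.cos(a),np.sin(a)]);mo=np.array([460.3,-261.8])
print(lanefit(mo,u,unproj(m,f([[151,72],[490,74],[470,406],[160,406],[194,118],[446,118],[433,369],[199,369]]),63)))
print(lanefit(mo,u,unproj(m,f([[38,467],[582,463]]),15)))
E
```

```text
[[ -35.3193   44.1152]
 [ -35.7815  -43.3227]
 [-122.8703  -43.2786]
 [-122.6077   44.5507]
 [ -46.3995   33.2982]
 [ -46.4144  -32.4921]
 [-112.2977  -32.2593]
 [-112.1266   33.32  ]]
[[-153.2891   90.0862]
 [-152.5649  -91.7559]]
```

The box is now at lane y ≈ +0.5 mm with yaw ≈ 0. Next I go behind it with two spread fingers and down.

```bash
python3 -m creep '[-0.008,0.008,0,0,0,0,-0.008,0.008,0,0,0,0,0,0,0,0,0,0,0,0,0,0,0,0]' 150 | egrep 'pos|width'
python3 -m creep '[0,0,0.024,0,0,0,0,0,0.024,0,0,0,0,0,0.024,0,0,0,0,0,0.024,0,0,0,0,0,0.024,0,0,0,0,0,0.024,0,0,0,0,0,0.024,0,0,0,0,0,0.014,0,0,0,0,0,0,0,0,0,0,0,0,0,0,0]'| egrep 'pos|force|orient'
python3 - <<'E'
from h import *
s=read_state();o=s["orientation"];print(s["time_s"],lanefit(np.array([460.3,-261.8]),np.array([np.cos(1.4712),np.sin(1.4712)]),s["tool_pos"]),2*np.arctan2(o[1],o[0]))
E
```

```text
tool_pos: [439.8, -409.5, 216.7]
gripper_width: 35.0
tool_pos: [439.4, -408.8, 35.1]
orientation: [-2.328, -2.106, -0.0]
contact_force: [0.1, -0.2, 0.4]
grip_force: 0.0
7.6333 [[-148.308     6.1678]] -4.812296258810877
```

```bash
python3 -m creep '[0,0.003,-0.0025,0,0,0,0,0.0035,-0.0025,0,0,0,0,0,0,0,0,0,0.004,0,0,0,0,0,0.004,0,0,0,0,0,0.003,0,0,0,0,0,0.003,0,0,0,0,0,0.003,0,0,0,0,0,0.003,0,0,0,0,0,0,0,0,0,0,0]' | egrep 'pos|force'
python3 -m creep '[0.004,0,0,0,0,0,0.004,0,0,0,0,0,0.004,0,0,0,0,0,0.004,0,0,0,0,0,0.004,0,0,0,0,0,0.004,0,0,0,0,0,0.004,0,0,0,0,0,0.004,0,0,0,0,0,0.002,0,0,0,0,0,0,0,0,0,0,0]' | egrep 'pos|force'
python3 - <<'E'
from h import *
s=read_state();o=s["orientation"];print(s["time_s"],lanefit(np.array([460.3,-261.8]),np.array([np.cos(1.4712),np.sin(1.4712)]),s["tool_pos"]),2*np.arctan2(o[1],o[0]))
m=camera_model("wrist");im=grab_frame("wrist")
np.savez("w5.npz",intrinsics=m["intrinsics"],cam_to_world=m["cam_to_world"])
cv2.imwrite("pics/w5.png",im[:,:,::-1])
E
```

```text
tool_pos: [448.8, -390.1, 41.0]
contact_force: [-0.1, -0.7, -0.3]
grip_force: 0.5
tool_pos: [452.1, -355.8, 40.9]
contact_force: [0.5, -0.4, 0.5]
grip_force: 0.6
9.3 [[-94.3207  -1.2324]] -4.812178702583005
```

View pics/w5.png

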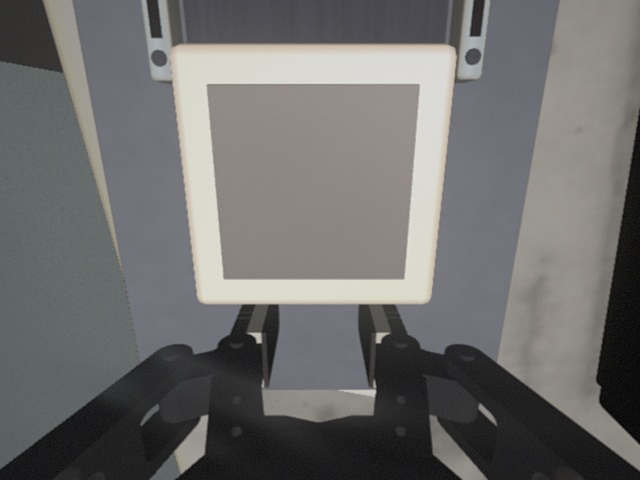

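The box stands just before the mouth. Lid corners are (172,46), (455,46), (432,302), (201,302); the inner panel is (207,85), (420,84), (405,278), (223,279); the rail ends are at row 79.

```bash
python3 - <<'E'
from h import *
m=dict(np.load("w5.npz"))
a=1.4712;u=np.array([np.cos(a),np.sin(a)]);mo=np.array([460.3,-261.8])
print(lanefit(mo,u,unproj(m,[[172,46],[455,46],[432,302],[201,302],[207,85],[420,84],[405,278],[223,279]],63)))
print(lanefit(mo,u,unproj(m,[[151,80],[483,79]],31)))
E
```

```text
[[  5.2414  43.0669]
 [  5.2584 -42.242 ]
 [-80.8672 -43.6129]
 [-80.8792  42.8571]
 [ -5.6452  33.5403]
 [ -5.345  -32.6054]
 [-71.0645 -32.7841]
 [-71.474   33.8658]]
[[ -1.0878  64.4411]
 [ -0.7019 -65.455 ]]
```

```bash
python3 -m creep '[0.004,0,0,0,0,0,0.004,0,0,0,0,0,0.004,0,0,0,0,0,0.004,0,0,0,0,0,0.004,0,0,0,0,0,0.004,0,0,0,0,0,0.004,0,0,0,0,0,0.004,0,0,0,0,0,0.004,0,0,0,0,0,0.004,0,0,0,0,0]' | egrep 'pos|force'
python3 -m creep '[0.004,0,0,0,0,0,0.004,0,0,0,0,0,0.004,0,0,0,0,0,0.004,0,0,0,0,0,0.004,0,0,0,0,0,0.004,0,0,0,0,0,0.004,0,0,0,0,0,0.004,0,0,0,0,0,0.002,0,0,0,0,0,0,0,0,0,0,0]' | egrep 'pos|force'
python3 - <<'E'
from h import *
s=read_state();o=s["orientation"];print(s["time_s"],lanefit(np.array([460.3,-261.8]),np.array([np.cos(1.4712),np.sin(1.4712)]),s["tool_pos"]),2*np.arctan2(o[1],o[0]))
m=camera_model("wrist");im=grab_frame("wrist")
np.savez("w6.npz",intrinsics=m["intrinsics"],cam_to_world=m["cam_to_world"])
cv2.imwrite("pics/w6.png",im[:,:,::-1])
E
```

```text
tool_pos: [456.0, -316.2, 40.7]
contact_force: [0.4, -1.7, -0.4]
grip_force: 1.0
tool_pos: [459.4, -282.1, 40.9]
contact_force: [0.3, -0.3, 0.2]
grip_force: 0.0
11.0167 [[-20.3003  -1.0929]] -4.812248739942355
```

View pics/w6.png

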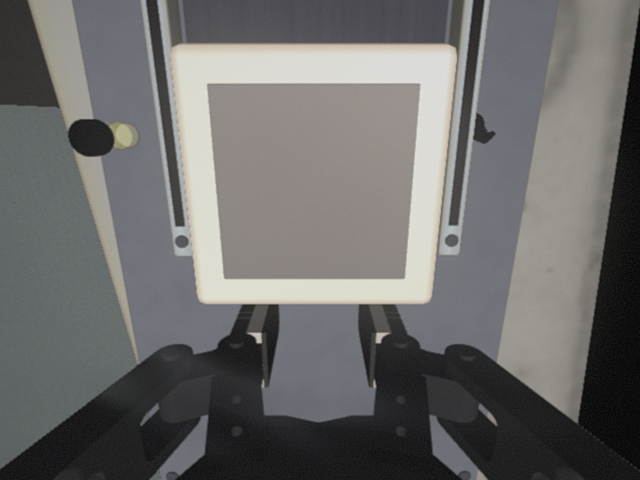

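The box sits centred between the rails, and its lid is still at (172–455, 46–302) in the hand's view, so it has not slipped. Remaining travel is about 84 mm; I push 78 mm, then creep until the stop is felt.

```bash
python3 -m creep '[0.004,0,0,0,0,0,0.004,0,0,0,0,0,0.004,0,0,0,0,0,0.004,0,0,0,0,0,0.004,0,0,0,0,0,0.004,0,0,0,0,0,0.004,0,0,0,0,0,0.004,0,0,0,0,0,0.004,0,0,0,0,0,0.004,0,0,0,0,0]' | egrep 'pos|force'
python3 -m creep '[0.004,0,0,0,0,0,0.004,0,0,0,0,0,0.004,0,0,0,0,0,0.004,0,0,0,0,0,0.004,0,0,0,0,0,0.004,0,0,0,0,0,0.004,0,0,0,0,0,0.004,0,0,0,0,0,0.004,0,0,0,0,0,0.002,0,0,0,0,0]' | egrep 'pos|force'
for i in 1 2 3; do python3 -m creep '[0.001,0,0,0,0,0,0.001,0,0,0,0,0,0,0,0,0,0,0]' | egrep 'pos|contact'; done
```

```text
tool_pos: [463.5, -242.8, 40.9]
contact_force: [-1.0, -3.3, 0.2]
grip_force: 1.1
tool_pos: [467.3, -204.9, 40.9]
contact_force: [-0.7, -2.7, 0.5]
grip_force: 1.3
tool_pos: [467.4, -203.2, 40.9]
contact_force: [-0.5, -0.7, 1.3]
tool_pos: [467.7, -201.4, 40.9]
contact_force: [-1.1, -1.9, 1.2]
tool_pos: [468.0, -199.5, 40.9]
contact_force: [0.2, -3.8, 1.1]
```

```bash
for i in 1 2; do python3 -m creep '[0.001,0,0,0,0,0,0,0,0,0,0,0]' | egrep 'pos|contact'; done
```

```text
tool_pos: [468.4, -199.5, 41.0]
contact_force: [-0.2, -5.9, -0.4]
tool_pos: [468.4, -199.4, 41.0]
contact_force: [-1.2, -8.6, 0.2]
```

The box is against the stop: the force rises and the tool no longer advances. I back off straight, rise and check.

```bash
python3 -m creep '[-0.004,0,0,0,0,0,-0.01,0,0,0,0,0,-0.015,0,0,0,0,0,-0.015,0,-0.02,0,0,0,0,0,-0.035,0,0,0,0,0,-0.035,0,0,0,0,0,-0.035,0,0,0,0,0,-0.03,0,0,0,0,0,0,0,0,0,0,0,0,0,0,0]' | egrep 'pos|contact'
python3 - <<'E'
from h import *
s=read_state();print(s["time_s"],s["contact_force"])
m=camera_model("wrist");im=grab_frame("wrist")
np.savez("w7.npz",intrinsics=m["intrinsics"],cam_to_world=m["cam_to_world"])
cv2.imwrite("pics/w7.png",im[:,:,::-1])
E
```

```text
tool_pos: [464.3, -241.5, 197.5]
contact_force: [-0.9, -0.3, -0.2]
14.65 [-0.9236 -0.2851 -0.153 ]
```

View pics/w7.png

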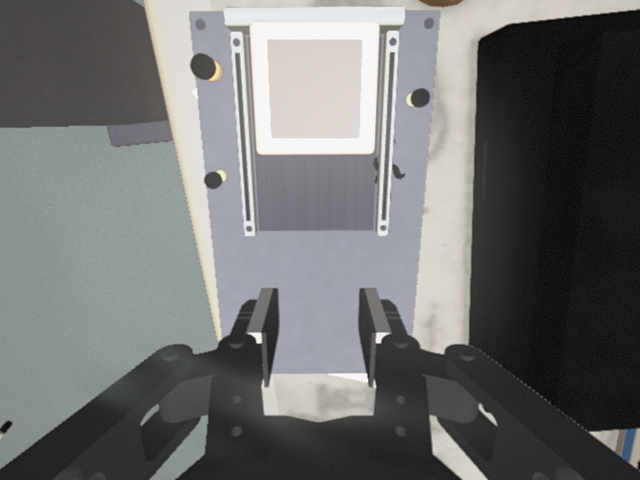

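The box is home: the lid at (250–381, 22–154) meets the stop, centred and straight, with the vials standing and the hand clear.

```bash
python3 - <<'E'
from h import *
m=dict(np.load("w7.npz"))
a=1.4712;u=np.array([np.cos(a),np.sin(a)]);mo=np.array([460.3,-261.8])
print(lanefit(mo,u,unproj(m,[[250,22],[381,22],[375,154],[257,154]],63)))
print(finish_job())
E
```

```text
[[162.1893  44.04  ]
 [162.2263 -44.9345]
 [ 74.3813 -45.0593]
 [ 74.4408  43.89  ]]
the job is handed in; nothing more can be done
None
```

The sample box is home: it pressed against the end stop, then measured straight and within about 1 mm of the lane's centre line. I saw no rail contact, the hand is clear, and the job was handed in at about 15 s; no verdict was returned.

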